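# Seat the crank and wind the display lift level

### The arm

A 7-joint arm with a two-finger parallel gripper is mounted at the origin on the work surface. World frame = base frame: x ahead of the robot, y to its left, z up, the work surface at z = 0. Lengths are in m, angles in rad, forces in N, time in s.
With the tool pointing down it reaches from about 0.425 to 1.025 m from the base axis. Payload 9.4 kg.
Tool frame: the origin (TCP) lies between the finger pads; the fingertips stand 8 mm ahead of it and the grasp point (between the pads) lies 11 mm behind it; z points along the fingers, y is the line along which they close (so a half turn about z gives the same grasp; the last joint's range is limited). The gripper opens to 93 mm and grips with 3 to 60 N. Pads are 15 mm wide; open, the fingers measure 128 mm over their backs; the gripper's body (75 mm by 188 mm) begins 65 mm behind the grasp point.
Start: joints at [-1.369, 0.599, -0.003, 1.599, 0.002, 0.943, -0.08], TCP at [0.2, 0.697, 0.194] pointing down, gripper open.
Joint ranges: [-2.57, 2.57], [-0.35, 1.97], [-1.29, 1.29], [0.11, 2.56], [-1.05, 4.19], [0.11, 1.86], [-2.63, 2.63]. Speed limits (rad/s): [2.22, 2.22, 3.01, 3.01, 3.14, 3.14, 3.14].

### API

Orientations are given as a 3x3 rotation matrix whose columns are the frame's x, y, z axes.
In Python, from bench import robot, planner, eyes, sign_off gives the robot as it stands. Calls block until the motion is done:
- robot.goto(position, orientation): joint-space move of the TCP to a pose.
- robot.movel(position, feed=0.15, rot=None, max_force=None): straight line of the TCP; rot=None keeps the orientation; feed is the mean speed in m/s. With max_force (N) it stops when the force on the tool has changed by that much, and returns True; else False.
- robot.move_j(angles): joint-space move.
- robot.command_gripper(opening, force=None): opening from 0.0 (shut) to 1.0 (fully open); force is the grip in N (None keeps the last); returns when the fingers have stopped.
- robot.wait(seconds).
- planner.solve_ik(position, orientation): joint angles nearest the present ones, or None.
- robot.sense(): the state.
- eyes.capture(name): name is "scene" or "side" or "wrist"; returns the picture (384x512x3 uint8, blue, green, red); there is no depth.
- eyes.calibration(name): a dict with "camera_matrix" (3x3 intrinsics, pixels), "k1" (the pictures are not rectified: a ray, as slopes to the right and down, at radius r is drawn at 1 + k1 r^2 times it, then the intrinsics apply), "pose" (4x4, takes a point from camera to world coordinates). Camera axes: x right, y up, looking along -z (the intrinsics and any distortion apply to the point x, -y, -z); pixel columns grow to the right and rows downward; lengths in m; the calibration is good to about 2 mm. A picture is of the moment at which its call begins: read the wrist's pose just before it. calibration takes no time and is no camera call; for the wrist camera it gives the pose at the moment of the call.
A pose or a line that the arm cannot do raises robot.MotionError and nothing moves.
- sign_off(): hands the job in; it is judged then, once.
The state is a dict: "time_s": time; "q": joint angles; "joint_velocities": joint speeds; "effort": joint torques, N m; "tcp_pos": TCP position; "tool_rot": TCP orientation; "ft_force": force on the tool from outside, world axes, zero at the start; "moment": the same for the moment, N m; "opening": opening from 0.0 (shut) to 1.0 (fully open); "grip_force": force on a finger pad.
Only numpy, scipy, OpenCV 4.12 (cv2) and the standard library are available. Lean on these libraries where they do the work, as an engineer would, in place of code of your own. Each camera call takes 0.05 s, during which the arm holds its last target. There are 200 camera calls.

### The job

Take the loose crank out of its wooden block, feel it down gently over the hidden square stub in the lift's well until it is fully home, without leaning hard on it and before any winding. Then wind it clockwise by its handle until the lift's plywood platform is level with the top board of the wooden riser behind it, and let go, leaving the crank seated. Do not push the platform itself and leave the knife, jar and bowl alone.

Things in the scene. Friction and masses are not known exactly. Their poses are not given: they have to be found in the camera images.
- crank: Loose steel crank, 0.3 kg, standing upright. Origin: centre of its open lower end; z up its shaft, x along the arm towards the handle. From below: square tube to z = 38 mm, round shaft 26 mm across to 85 mm, flat arm 22 mm wide from 85 to 97 mm reaching x = 87 mm, square boss on the axis above the arm, round handle at x = 75 mm.
- crank_boss (a point): point on the crank's axis inside its square boss (24 x 24 mm, sides along crank x and y, from 97 to 135 mm above the crank's origin); this point is at 118 mm. Axes as the crank's.
- crank_handle (a point): point on the axis of the crank's round black handle, a sleeve that spins freely, 22 mm across, from 99 to 147 mm above the crank's origin; 75 mm along the arm from the crank's axis; this point is at 125 mm.
- holder: fixed wooden stowage block 90 x 90 x 60 mm with a round blind hole 47 mm across and 50 mm deep in its top; the crank stands loosely in it, on the hole's floor. Origin: centre of the underside.
- lift: fixed grey gearbox and lift. Origin on the table under the centre of the well; x points towards the platform, z up. Base plate 12 mm thick, gearbox 100 x 100 mm and 50 mm high, on it a dark round upright tube 60 mm outside (the well). Rigid.
- well (a point): centre of the mouth of the well, 110 mm above the table: round, 48 mm inside, 60 mm deep to a flat floor. Inside stands a rigid square stub, 18 mm across flats for 20 mm above the floor, then tapering over 13 mm to a 9 mm square tip, 27 mm below the mouth. The stub's axis is up to 1.5 mm off the well's centre and its heading may be any angle; neither is measured.
- platform (a joint): platform height above where it starts, m: 0 at the start, from -0.008 to 0.044. One clockwise turn (seen from above) of the seated crank raises it 25 mm (4 mm per rad, after up to 0.25 rad of play); counter-clockwise lowers it; it stays where it is left.
- platform_top (a point): on the upper face of the plywood platform (110 x 175 mm, 10 mm thick, with a white foam tray of cactus paddles on it), near the middle of its bare far edge; 57 mm above the table at the start. The platform begins 105 mm from the well's centre along the lift's x.
- riser_top (a point): on the upper face of the wooden riser's top board (120 x 190 mm, fixed, with a smaller foam tray on it), at the middle of its bare near edge (towards the platform), 15 to 30 mm above the platform's upper face at the start; the riser stands just beyond the platform
- knife: bystander: flat steel blade with a wooden handle, lying on the table between the lift and the block; leave alone
- jar: bystander: green glass jar 68 mm across, 100 mm tall; origin under its centre; leave alone
- bowl: bystander: aluminium bowl 120 mm across, 55 mm tall; origin under its centre; leave alone
- crank_socket (a point): same point as the crank's origin: the mouth of its square socket, 20 mm square inside (sides along crank x and y), 27 mm outside, 38 mm deep, open below. It fits over the stub in any of four headings 90 degrees apart.
- well_floor (a point): centre of the well's floor, 50 mm above the table. A crank out of line in heading sticks on the stub's tapered corners, 18 to 26 mm above it; within about 7 degrees of a match it drops to this floor (home). The stub resists turning with 0.18 N m; a crank wedged on the taper drags it round unless eased up 1 to 2 mm first. Over 30 N on the stub before it is home, or on the lift, does damage.

How it is judged:
On the way, in this order (a step that is already met when the one before it is completed fails the run):
1. the crank is fully home on the stub, upright in the well, before the platform has been wound (z of crank in the frame of lift below 0.055 m and horizontal distance between crank and well below 0.006 m and angle between crank's own z axis and vertical below 0.15 rad and value of joint platform below 0.003 m), for 0.2 s.
2. the seated crank has wound the platform level with the riser (z of platform_top in the frame of riser_top between -0.004 and 0.004 m and z of crank in the frame of lift below 0.058 m), for 0.2 s.
At the end, for the whole second after the job is handed in: The platform's upper face is within 4 mm of the height of the riser's top board and at rest; the crank is released, at rest and still seated in the well: origin less than 58 mm above the table (fully home is 50 mm), within 7 mm of the well's centre, tilted less than 0.15 rad (all of step 2 and horizontal distance between crank and well below 0.007 m and angle between crank's own z axis and vertical below 0.15 rad and linear speed of crank below 0.02 m/s and velocity of joint platform below 0.003 m/s); the robot touches nothing.
It fails at once if the crank is pressed with more than 30 N on the stub before it is home or on the lift before winding ((z of crank in the frame of lift above 0.056 m and contact force between crank and drive above 30 N) or (value of joint platform below 0.003 m and contact force between crank and lift above 30 N)).
It fails at once if the robot pushes the platform (over 3 N) (contact force between any of the arm, the fingers and platform above 3 N).
It fails at once if the knife, jar or bowl is moved more than 30 mm (distance of any of knife, jar, bowl from where it was at the start of the episode above 0.03 m).
It also fails if it takes over 72 s, if anything falls off the work surface, if the arm or the gripper's body presses on something with over 40 N, if the wrist force passes 120 N, or if a joint passes its speed limit or range.

## Working session

There is one attempt and no reset: what is moved stays moved. The work goes in short steps, each a Python script; the robot and the scene stay as the last script left them, time stands still between calls to the robot, and variables do not carry over. Pictures are saved under pics/ and viewed, at most 10 in all, crops included, and the job is handed in when it is done.

```bash
ls; mkdir -p pics
python3 - <<'E'
from bench import robot, planner, eyes
import cv2,numpy as np
a=[]
for n in ["scene","side","wrist"]:
    c=eyes.calibration(n); print(n,c["camera_matrix"].round(1).tolist(),c["k1"],c["pose"].round(3).tolist())
    im=eyes.capture(n); cv2.imwrite(f"pics/{n}0.png",im)
s=robot.sense(); print(s["time_s"],s["tool_rot"])
E
```

```text
pics
scene [[438.3, 0.0, 259.4], [0.0, 438.3, 197.0], [0.0, 0.0, 1.0]] -0.17326677651289826 [[0.546, -0.707, 0.45, 1.215], [0.838, 0.466, -0.284, -0.414], [-0.009, 0.532, 0.847, 1.285], [0.0, 0.0, 0.0, 1.0]]
side [[382.6, 0.0, 254.4], [0.0, 382.6, 188.7], [0.0, 0.0, 1.0]] 0.03676132748674824 [[0.866, 0.346, -0.36, 0.16], [-0.499, 0.571, -0.652, -0.764], [-0.02, 0.745, 0.667, 0.874], [0.0, 0.0, 0.0, 1.0]]
wrist [[312.2, 0.0, 255.6], [0.0, 312.2, 197.1], [0.0, 0.0, 1.0]] -0.03293695408499518 [[0.276, -0.917, -0.289, 0.119], [0.961, 0.262, 0.085, 0.72], [-0.002, -0.302, 0.953, 0.383], [0.0, 0.0, 0.0, 1.0]]
0.15 [[-9.61379370e-01  2.75226580e-01 -1.90410187e-04]
 [ 2.75226610e-01  9.61378662e-01 -1.17531192e-03]
 [-1.40420791e-04 -1.18232659e-03 -9.99999291e-01]]
```

View pics/scene0.png

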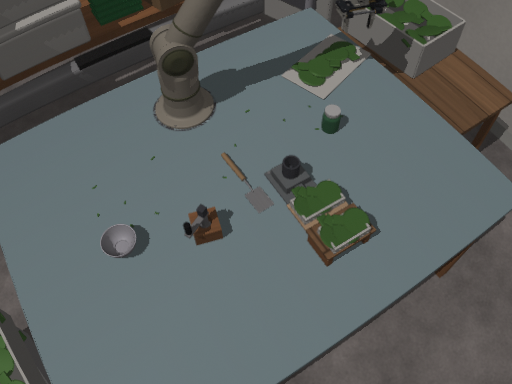

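View pics/side0.png

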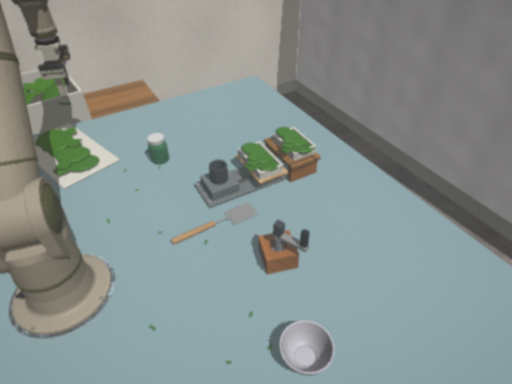

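The scene view shows the crank boss at (203,210), handle at (187,229) and well mouth at (291,163). In the side view they are at (279,228), (305,238) and (218,167). The knife lies between the block and the lift.

```bash
cat > h.py <<'E'
from bench import robot, planner, eyes, sign_off
import numpy as np, cv2
def ray(c,px):
    K=c["camera_matrix"]; d=np.array([(px[0]-K[0,2])/K[0,0],(px[1]-K[1,2])/K[1,1]]); u=d.copy()
    for _ in range(20): u=d/(1+c["k1"]*(u@u))
    T=c["pose"]; v=T[:3,:3]@np.array([u[0],-u[1],-1]); return T[:3,3],v/np.linalg.norm(v)
def onz(c,px,z):
    o,v=ray(c,px); return o+v*(z-o[2])/v[2]
def tri(obs):
    A=np.zeros((3,3));b=np.zeros(3);R=[ray(c,p) for c,p in obs]
    for o,v in R: P=np.eye(3)-np.outer(v,v);A+=P;b+=P@o
    x=np.linalg.solve(A,b); return x,[np.linalg.norm((np.eye(3)-np.outer(v,v))@(x-o)) for o,v in R]
def proj(c,X):
    T=c["pose"]; p=T[:3,:3].T@(np.asarray(X)-T[:3,3]); u=np.array([p[0],-p[1]])/-p[2]
    u=u*(1+c["k1"]*(u@u)); K=c["camera_matrix"]; return np.array([K[0,0]*u[0]+K[0,2],K[1,1]*u[1]+K[1,2]])
def down(a): # tool down, y axis at world heading a
    y=np.array([np.cos(a),np.sin(a),0]); z=np.array([0,0,-1.]); return np.column_stack([np.cross(y,z),y,z])
E
python3 - <<'E'
from h import *
s=eyes.calibration("scene");d=eyes.calibration("side");w=eyes.calibration("wrist")
for n,a,b,z in [("boss",(203,210),(279,228),.13),("handle",(187,229),(305,238),.14),("well",(291,163),(218,167),.11)]:
    print(n,tri([(s,a),(d,b)]),onz(s,a,z),onz(d,b,z))
for n,a in [("jar",(331,120)),("knifeh",(234,166)),("bladetip",(262,203)),("bowl",(120,243)),("riser far corner",(372,231))]: print(n,onz(s,a,0.02))
st=robot.sense();R=st["tool_rot"];T=w["pose"]
print("cam in tool",R.T@(T[:3,3]-st["tcp_pos"]),"look",R.T@-T[:3,2], "right",R.T@T[:3,0])
E
```

```text
boss (array([ 0.54300237, -0.19601273,  0.12328664]), [np.float64(0.001820265988694319), np.float64(0.0018202659886943384)]) [ 0.54570365 -0.19565987  0.13      ] [ 0.53997059 -0.20310447  0.13      ]
handle (array([ 0.57730259, -0.26779841,  0.13167103]), [np.float64(0.00099856469039687), np.float64(0.0009985646903968443)]) [ 0.58250123 -0.26973163  0.14      ] [ 0.57239573 -0.27231014  0.14      ]
well (array([0.53026478, 0.14757757, 0.09849649]), [np.float64(0.00030026897474756843), np.float64(0.00030026897474759673)]) [0.53666948 0.14242258 0.11      ] [0.52482146 0.13364812 0.11      ]
jar [0.40064909 0.43513431 0.02      ]
knifeh [0.38335903 0.00721918 0.02      ]
bladetip [0.56797681 0.00585723 0.02      ]
bowl [ 0.44102254 -0.46616541  0.02      ]
riser far corner [0.85702556 0.24835892 0.02      ]
cam in tool [ 0.08411251  0.00039814 -0.18969401] look [-3.01394974e-01 -7.12926723e-04  9.53499114e-01] right [-6.52713462e-04  9.99999640e-01  5.41376391e-04]
```

```bash
cat >> h.py <<'E'
def look(pt,dist,a): # camera straight above pt, looking vertically down
    t=0.3061;Ry=np.array([[np.cos(t),0,np.sin(t)],[0,1,0],[-np.sin(t),0,np.cos(t)]])
    R=down(a)@Ry; return np.asarray(pt)+[0,0,dist]-R@np.array([.0841,.0004,-.1897]),R
E
python3 - <<'E'
from h import *
W=np.array([.532,.142,.11]);C=np.array([.545,-.2,.12])
for a in np.arange(-3,3.2,.4):
    q1=planner.solve_ik(W+[0,0,.08],down(a));q2=planner.solve_ik(C,down(a)); q3=planner.solve_ik(*look(W,.27,a))
    print(round(a,2),*[None if q is None else np.round(q[[0,6]] if hasattr(q,'shape') else [q[0],q[6]],2) for q in (q1,q2,q3)])
robot.movel([.2,.697,.33],feed=.25)
robot.goto(*look(W,.28,.9))
c=eyes.calibration("wrist");im=eyes.capture("wrist");cv2.imwrite("pics/w1.png",im);print(proj(c,W),robot.sense()["time_s"])
np.save("w1pose.npy",c["pose"])
big=im; g=cv2.LUT(big,(255*(np.arange(256)/255)**.6).astype(np.uint8)); 
u,v=proj(c,W).astype(int); cr=g[max(v-50,0):v+50,max(0,u-60):u+60]; cr=cv2.resize(cr,None,fx=4,fy=4,interpolation=cv2.INTER_CUBIC)
o=np.zeros((600,800,3),np.uint8); o[:384,:512]=im; h,w=min(400,cr.shape[0]),min(480,cr.shape[1]); o[600-h:,800-w:]=cr[:h,:w]; cv2.imwrite("pics/w1b.png",o)
E
```

```text
-3.0 [-0.01  2.63] [-0.4  -1.76] [-0.31  2.23]
-2.6 [-1.06 -2.14] [-0.4  -1.36] [-0.28  2.48]
-2.2 [-1.06 -1.74] [-0.32 -1.11] [-1.32 -2.  ]
-1.8 [-0.92 -1.59] [-0.17 -0.96] [-1.12 -1.8 ]
-1.4 [-0.87 -1.27] [-0.18 -0.54] [-0.83 -1.28]
-1.0 [-0.81 -0.94] [-0.17 -0.17] [-0.54 -0.62]
-0.6 [-0.75 -0.61] [-0.13  0.19] [-0.33 -0.14]
-0.2 [-0.68 -0.28] [-0.09  0.52] [-0.23  0.2 ]
0.2 [-0.62  0.06] [-0.04  0.84] [-0.18  0.47]
0.6 [-0.55  0.4 ] [0.03 1.15] [-0.17  0.72]
1.0 [-0.48  0.73] [0.11 1.45] [-0.19  0.96]
1.4 [-0.4   1.07] [0.19 1.73] [-0.23  1.19]
1.8 [-0.33  1.41] [0.27 2.04] [-0.25  1.41]
2.2 [-0.24  1.73] [0.34 2.35] [-0.28  1.63]
2.6 [-0.16  2.07] [0.85 2.13] [-0.31  1.85]
3.0 [-0.07  2.39] [-0.4  -2.04] [-0.32  2.07]
[254.55424192 197.87688801] 3.3667
```

View pics/w1b.png

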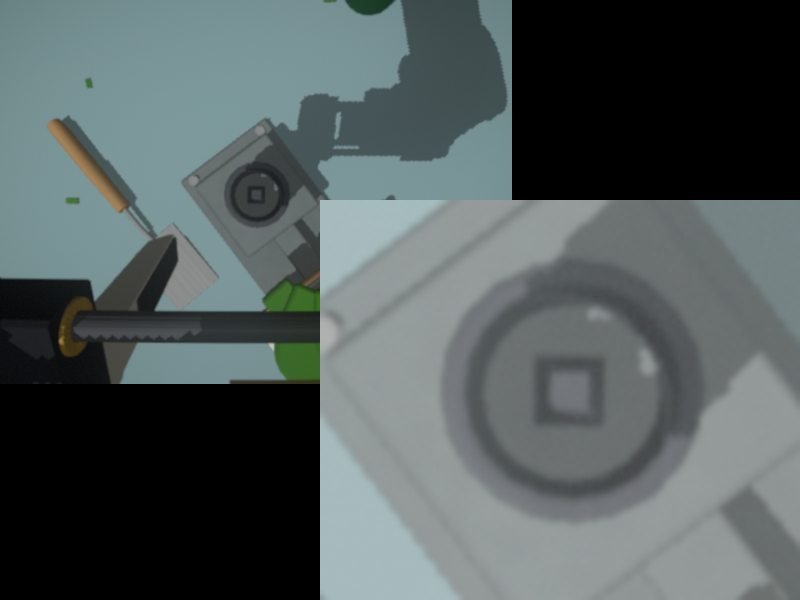

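The well mouth's centre is at about (257,194.5) in the wrist image. The square stub is visible inside it at about (256,194.5), with sides parallel to the image axes, so its heading is about 0.9 rad. Next I'll refine that numerically and look down on the crank.

Run:
```python
from h import *
im=cv2.imread("pics/w1.png");c=dict(eyes.calibration("wrist"));c["pose"]=np.load("w1pose.npy")
g=cv2.cvtColor(im,cv2.COLOR_BGR2GRAY)[174:215,236:277];b=cv2.resize(g,None,fx=8,fy=8,interpolation=cv2.INTER_CUBIC)
sub=b[60:280,60:270]; t,m=cv2.threshold(sub,0,255,cv2.THRESH_BINARY_INV+cv2.THRESH_OTSU)
for cn in cv2.findContours(m,cv2.RETR_EXTERNAL,cv2.CHAIN_APPROX_NONE)[0]:
    if cv2.contourArea(cn)>3000:
        r=cv2.minAreaRect(cn);p=(np.array(r[0])+60.0+.5)/8-.5+[236,174];print(r,p,onz(c,p,.07))
print("well guess",onz(c,(257,194.5),.11), "stub tip",onz(c,(256.2,194.7),.083))
C=[.545,-.2,.14]
robot.goto(*look(C,.27,.44))
c=eyes.calibration("wrist");im=eyes.capture("wrist");cv2.imwrite("pics/w2.png",im);np.save("w2pose.npy",c["pose"])
u,v=proj(c,C).astype(int);y0,x0=max(0,v-70),max(0,u-100);print(x0,y0)
cv2.imwrite("pics/w2b.png",cv2.resize(im[y0:y0+150,x0:x0+200],None,fx=4,fy=4,interpolation=cv2.INTER_CUBIC))
```

```text
((101.71084594726562, 105.32472229003906), (142.993408203125, 144.18185424804688), 1.080924153327942) [255.77635574 194.22809029] [0.52984542 0.1451317  0.07      ]
well guess [0.53098601 0.14560254 0.11      ] stub tip [0.53055524 0.14509271 0.083     ]
153 129
```

View pics/w2b.png

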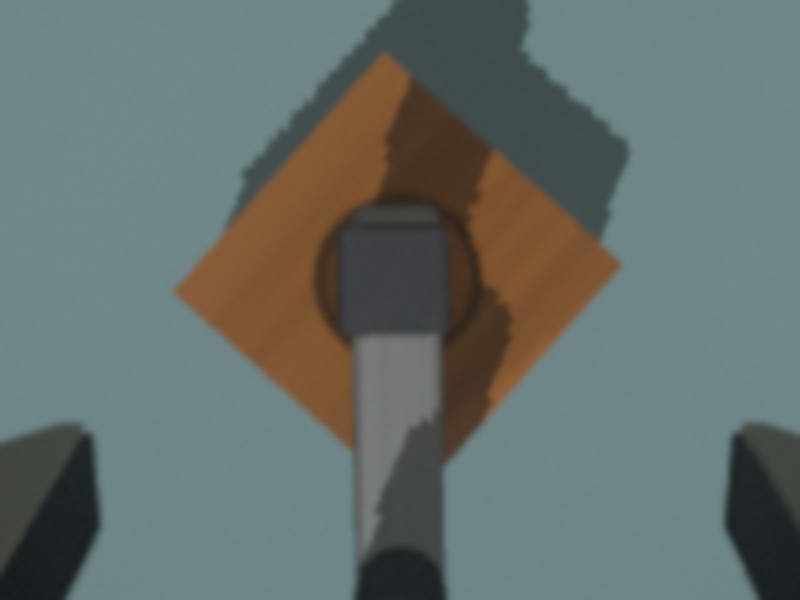

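The boss top is centred at crop (393,280), which is wrist pixel (251,199), with the arm pointing straight down the image. So the crank's heading is about -1.12 rad. Next I'll grasp, lift and carry it over the well.

Run:
```python
from h import *
c=dict(eyes.calibration("wrist"));c["pose"]=np.load("w2pose.npy")
b=onz(c,(250.9,198.7),.145);print(b); a=.452
robot.command_gripper(.6,force=40)
robot.goto([b[0],b[1],.20],down(a))
print(robot.movel([b[0],b[1],.117],feed=.08,max_force=12),robot.sense()["tcp_pos"])
f0=robot.sense()["ft_force"]
robot.command_gripper(0,force=40)
s=robot.sense();print("grip",s["opening"],s["grip_force"],s["ft_force"]-f0)
robot.movel([b[0],b[1],.25],feed=.1)
s=robot.sense();print(s["opening"],s["grip_force"],s["ft_force"]-f0)
robot.movel([.530,.1451,.25],feed=.2,rot=down(.881))
robot.wait(.3);s=robot.sense();print(s["tcp_pos"],s["opening"],s["grip_force"],s["ft_force"],s["moment"],s["q"],s["time_s"])
cv2.imwrite("pics/s3.png",cv2.resize(eyes.capture("side")[60:240,120:340],None,fx=3,fy=3,interpolation=cv2.INTER_CUBIC))
```

```text
[ 0.5426195  -0.20070316  0.145     ]
False [ 0.54292047 -0.20081707  0.11748526]
grip 0.24198748314142046 39.99794125556946 [0.08983583 0.90291645 1.72662676]
0.24884086902274383 39.9930739402771 [-0.44765644  0.92700133 -3.65749561]
[0.53004226 0.14475451 0.24999849] 0.24895518142886494 39.9931401014328 [ 0.25803322 -0.33324868 -3.68431988] [-0.03365026  0.06164652  0.01386864] [-0.63539057  0.33677084  0.35665738  1.95586996 -0.15088738  0.87439038
  0.6804286 ] 11.4583
```

View pics/s3.png

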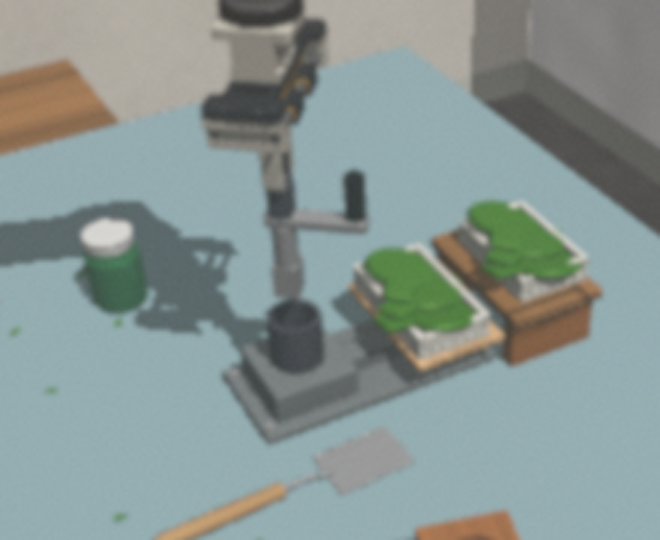

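The side view shows the crank held upright over the well, clear of the platform. Now I'll feel it down.

Run:
```python
from h import *
x,y=.530,.1451
print(robot.movel([x,y,.20],feed=.08,max_force=6)); 
f0=robot.sense()["ft_force"]
hit=robot.movel([x,y,.1575],feed=.015,max_force=6)
s=robot.sense();print(hit,s["tcp_pos"],s["ft_force"]-f0,s["moment"],s["time_s"])
```

```text
False
False [0.53000694 0.14511123 0.15752259] [0.6492347  0.46357894 1.54975106] [-0.04153905  0.02359755 -0.02318166] 15.2667
```

Run:
```python
from h import *
x,y=.530,.1451
hit=robot.movel([x,y,.153],feed=.01,max_force=4)
s=robot.sense();print(hit,s["tcp_pos"],s["ft_force"])
robot.command_gripper(.6);robot.wait(.3)
robot.movel([x,y,.25],feed=.15)
p,R=look([x,y,.17],.24,.881)
robot.goto(p,R)
c=eyes.calibration("wrist");im=eyes.capture("wrist");np.save("w4pose.npy",c["pose"]);cv2.imwrite("pics/w4.png",im)
sd=eyes.capture("side");sc=eyes.capture("scene");cv2.imwrite("pics/sd4.png",sd);cv2.imwrite("pics/sc4.png",sc)
h=.881-np.pi/2
print(proj(c,[x,y,.185]),proj(c,[x+.075*np.cos(h),y+.075*np.sin(h),.197]),robot.sense()["time_s"])
o=np.zeros((600,800,3),np.uint8);o[:384,:512]=im
r=lambda a:cv2.resize(a,None,fx=2.7,fy=2.7,interpolation=cv2.INTER_CUBIC)
o[384:,:297]=r(sd[135:215,190:300]);o[384:,400:697]=r(sc[130:210,260:370]);cv2.imwrite("pics/w4b.png",o)
```

```text
True [0.53008452 0.14514252 0.15705924] [-1.61865017 -0.17150577  5.86099207]
[257.60389639 195.65091695] [258.07121376 306.26942258] 17.9083
```

View pics/w4b.png

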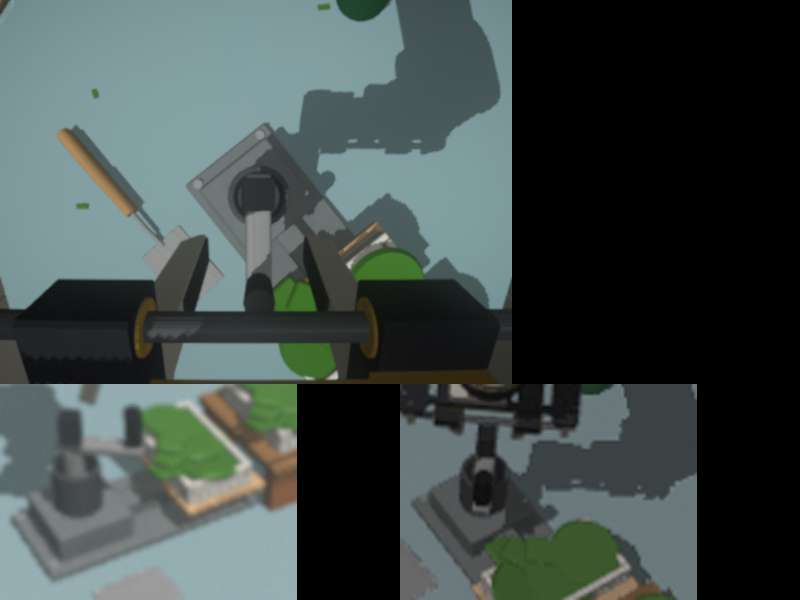

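The crank is home: it stopped hard at TCP z = 0.157, which puts its origin at about 50 mm. The boss is over the well at (257,195) and the handle at about (259,293). Before winding I need the height step between riser and platform, using two wrist views of the gap between them.

Run:
```python
from h import *
d=eyes.calibration("side");s=eyes.calibration("scene")
c=dict(eyes.calibration("wrist"));c["pose"]=np.load("w1pose.npy")
v=onz(d,(290,184.3),.006)-onz(d,(209.3,206.9),.006);w=onz(c,(270,292),.012)-onz(c,(183,182),.012)
h1,h2=[np.arctan2(k[1],k[0]) for k in (v,w)];print(h1,h2)
h=h2; ex=np.array([np.cos(h),np.sin(h),0]);ey=np.array([-ex[1],ex[0],0])
G=np.array([.530,.1451,.075])+.216*ex
# tool y along edge => image right along edge; image up = tool x
for k,off in enumerate((-.10,.14)):
    for a in (h-np.pi/2,h+np.pi/2):
        p,R=look(G+off*ex,.34,a); q=planner.solve_ik(p,R)
        print(k,round(a,2),p.round(3),q is not None and np.round(q,2))
```

```text
-0.1494958880194869 -0.000883834718260137
0 -1.57 [0.623 0.145 0.209] [-1.02  0.53  0.96  2.08 -0.76  0.55 -1.15]
0 1.57 [0.669 0.145 0.209] [-0.33  0.69  0.14  1.43 -0.16  1.33  1.42]
1 -1.57 [0.863 0.145 0.209] [-0.75  0.84  0.96  1.53 -0.86  0.88 -1.15]
1 1.57 [0.909 0.144 0.209] [-0.23  1.13  0.16  0.46 -0.19  1.86  1.41]
```

Run:
```python
from h import *
G=np.array([.746,.145,.075])
p=robot.sense()["tcp_pos"];robot.movel(p+[0,0,.08],feed=.2)
ims=[]
for k,(off,a) in enumerate(((-.11,-1.571),(.10,1.571))):
    P,R=look(G+[off,0,0],.38,a)
    if k: robot.movel([P[0]-.1,P[1],.33],feed=.25)
    robot.goto(P,R);robot.wait(.3)
    c=eyes.calibration("wrist");im=eyes.capture("wrist");np.save(f"g{k}.npy",c["pose"]);cv2.imwrite(f"pics/g{k}.png",im)
    u,v=proj(c,G).astype(int);y0=max(0,v-75);x0=max(0,u-133);print(x0,y0,robot.sense()["time_s"])
    ims.append(cv2.resize(im[y0:y0+100,x0:x0+266],None,fx=3,fy=3,interpolation=cv2.INTER_CUBIC))
cv2.imwrite("pics/g.png",np.vstack(ims))
```

```text
122 32 20.7667
122 39 24.125
```

View pics/g.png

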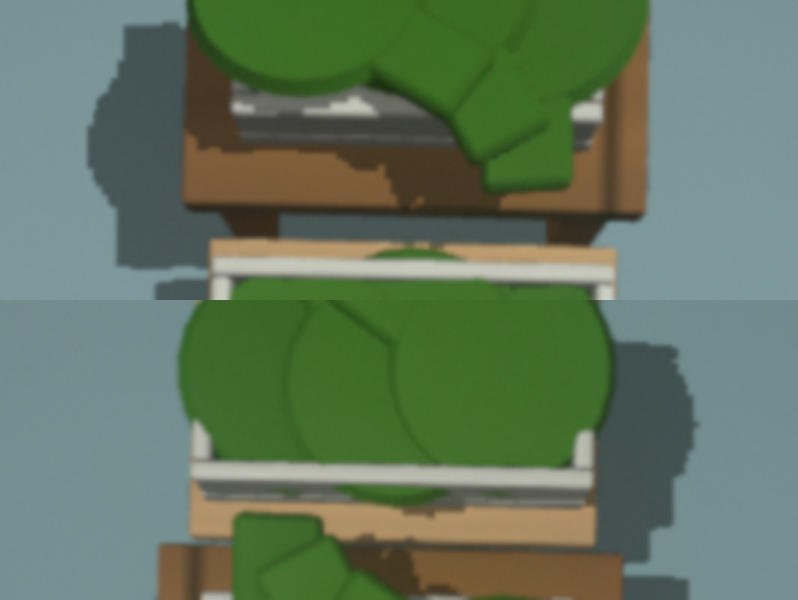

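In both views the platform's far edge and the riser's near edge show clearly:

| View | Platform corners | Riser corners |
|---|---|---|
| g0 | (210,239), (616,250) | (184,204), (646,213) |
| g1 (lower half) | (190,538), (596,546) | (160,545), (622,556) |

Run:
```python
from h import *
K=eyes.calibration("wrist");C=[]
for k in (0,1): d=dict(K);d["pose"]=np.load(f"g{k}.npy");C.append(d)
f=lambda x,y,y0:((x+.5)/3-.5+122,(y+.5)/3-.5+y0)
g0={"PL":f(210,239,32),"PR":f(616,250,32),"RL":f(184,204,32),"RR":f(646,213,32)}
g1={"PR":f(190,237,39),"PL":f(596,244,39),"RR":f(160,245,39),"RL":f(622,256,39)}
for k in g0: print(k,tri([(C[0],g0[k]),(C[1],g1[k])]))
from scipy.optimize import brentq
for c,g in zip(C,(g0,g1)):
  for a,b,L in (("PL","PR",.175),("RL","RR",.19)):
    print(a,brentq(lambda z:np.linalg.norm(onz(c,g[a],z)-onz(c,g[b],z))-L,0,.2))
# edge profiles along columns (gray+each channel) for edge location
for k,cols in ((0,(190,195,200)),(1,(190,280,300))):
  im=cv2.imread(f"pics/g{k}.png").astype(int)
  for x in cols: print(k,x,[tuple(p) for p in im[(96 if k==0 else 108):(120 if k==0 else 128),x]])
```

```text
PL (array([0.74710361, 0.22790215, 0.05505093]), [np.float64(0.0003976215911452355), np.float64(0.00039762159114522426)])
PR (array([0.7431034 , 0.05299958, 0.05163881]), [np.float64(0.0004019685521859253), np.float64(0.0004019685521859149)])
RL (array([0.75652591, 0.23482137, 0.07334637]), [np.float64(0.0003391099894590006), np.float64(0.0003391099894589634)])
RR (array([0.75222602, 0.04596777, 0.07475262]), [np.float64(0.0004212275021006066), np.float64(0.0004212275021006136)])
PL 0.05319248194784051
RL 0.07203424968832041
PL 0.05308883153442947
RL 0.07170858620518132
0 190 [(np.int64(58), np.int64(90), np.int64(121)), (np.int64(56), np.int64(88), np.int64(118)), (np.int64(54), np.int64(83), np.int64(111)), (np.int64(45), np.int64(68), np.int64(88)), (np.int64(34), np.int64(48), np.int64(58)), (np.int64(32), np.int64(40), np.int64(46)), (np.int64(49), np.int64(54), np.int64(53)), (np.int64(78), np.int64(78), np.int64(66)), (np.int64(86), np.int64(85), np.int64(71)), (np.int64(86), np.int64(86), np.int64(71)), (np.int64(86), np.int64(85), np.int64(72)), (np.int64(86), np.int64(86), 
[... 4800 characters left out ...]
 np.int64(174)), (np.int64(102), np.int64(143), np.int64(173)), (np.int64(103), np.int64(143), np.int64(173)), (np.int64(101), np.int64(142), np.int64(171)), (np.int64(101), np.int64(142), np.int64(171)), (np.int64(101), np.int64(143), np.int64(172)), (np.int64(99), np.int64(139), np.int64(169)), (np.int64(88), np.int64(124), np.int64(150)), (np.int64(69), np.int64(95), np.int64(113)), (np.int64(62), np.int64(78), np.int64(84)), (np.int64(65), np.int64(77), np.int64(82)), (np.int64(55), np.int64(80), np.int64(99)), (np.int64(52), np.int64(85), np.int64(112)), (np.int64(52), np.int64(86), np.int64(114)), (np.int64(53), np.int64(88), np.int64(116)), (np.int64(52), np.int64(87), np.int64(116))]
```

Both methods put the riser about 20 mm above the platform (18.7 by width, 20.7 by triangulation). Next I'll grip the handle and wind most of the way.

```bash
cat >> h.py <<'E'
O=np.array([.530,.1451]);A=1.571
def hp(th,z=.164): return np.array([O[0]+.075*np.cos(th),O[1]+.075*np.sin(th),z])
def wind(th0,turn,feed=.07,step=.2):
    n=int(np.ceil(abs(turn)/step))
    for t in th0+np.linspace(0,-turn,n+1)[1:]:
        robot.movel(hp(t),feed=feed)
        s=robot.sense(); yield t,s
E
python3 - <<'E'
from h import *
h0=.881-np.pi/2
bad=[t for t in np.arange(0,6.3,.4) if planner.solve_ik(hp(t),down(A)) is None];print("bad",bad)
p=robot.sense()["tcp_pos"]
robot.movel([.70,.145,.33],feed=.3)
robot.goto(hp(h0,.27),down(A)); robot.command_gripper(.5,force=12)
print(robot.movel(hp(h0),feed=.1,max_force=8),robot.sense()["tcp_pos"])
robot.command_gripper(0,force=12);s=robot.sense();f0=s["ft_force"];print(s["opening"],s["grip_force"],s["time_s"])
for t,s in wind(h0,4.9): print(round(h0-t,2),(s["ft_force"]-f0).round(1),round(s["opening"],3))
print(s["time_s"],s["tcp_pos"],hp(t))
E
```

```text
bad []
False [0.58822448 0.09755361 0.16460088]
0.23126336849312235 12.00047492980957 27.7583
0.2 [2.3 1.1 1.3] 0.231
0.39 [ 3.3 -0.9  4.1] 0.23
0.59 [ 3.6 -1.4  3.9] 0.232
0.78 [ 4.1 -2.4  5. ] 0.228
0.98 [ 3.3 -3.1  3.1] 0.229
1.18 [ 1.8 -4.9  4. ] 0.23
1.37 [ 0.7 -5.1  3.9] 0.229
1.57 [ 0.9 -4.3  4.1] 0.23
1.76 [-1.5 -4.6  5.1] 0.232
1.96 [-2.8 -4.   4.7] 0.233
2.16 [-3.6 -3.6  4.6] 0.228
2.35 [-3.9 -3.   3.5] 0.235
2.55 [-4.5 -2.7  3.4] 0.228
2.74 [-3.2 -1.4  1.9] 0.232
2.94 [-2.5 -1.1 -1.1] 0.229
3.14 [-1.1 -1.6 -2.7] 0.233
3.33 [-1.3 -2.3 -4.9] 0.231
3.53 [-2.3 -2.7 -5.3] 0.231
3.72 [-2.2 -2.  -5.3] 0.228
3.92 [-2.6 -1.4 -6.5] 0.232
4.12 [-3.2  0.  -5.1] 0.237
4.31 [-3.   1.5 -3.4] 0.229
4.51 [-2.3  2.6 -2.4] 0.237
4.7 [-1.6  4.2  0.8] 0.231
4.9 [1.  5.1 2. ] 0.231
36.7167 [0.58830719 0.193681   0.16457154] [0.58768133 0.19303604 0.164     ]
```

Run:
```python
from h import *
robot.command_gripper(.5);p=robot.sense()["tcp_pos"]
robot.movel(p+[0,0,.09],feed=.15)
G=np.array([.746,.145,.075]);ims=[]
P,R=look(G+[.10,0,0],.38,1.571)
robot.movel([.66,.17,.31],feed=.3);robot.goto(P,R);robot.wait(.2)
c=eyes.calibration("wrist");im=eyes.capture("wrist");np.save("k1.npy",c["pose"]);cv2.imwrite("pics/k1.png",im)
sd=eyes.capture("side");cv2.imwrite("pics/sd5.png",sd);sc=eyes.capture("scene");cv2.imwrite("pics/sc5.png",sc)
print(robot.sense()["time_s"])
r=lambda a,k:cv2.resize(a,None,fx=k,fy=k,interpolation=cv2.INTER_CUBIC)
o=np.zeros((600,800,3),np.uint8);o[:300,:798]=r(im[39:139,122:388],3);o[300:,:400]=r(sd[125:200,190:290],4);o[300:,400:]=r(sc[135:210,270:370],4)
cv2.imwrite("pics/k.png",o)
```

```text
39.8417
```

View pics/k.png

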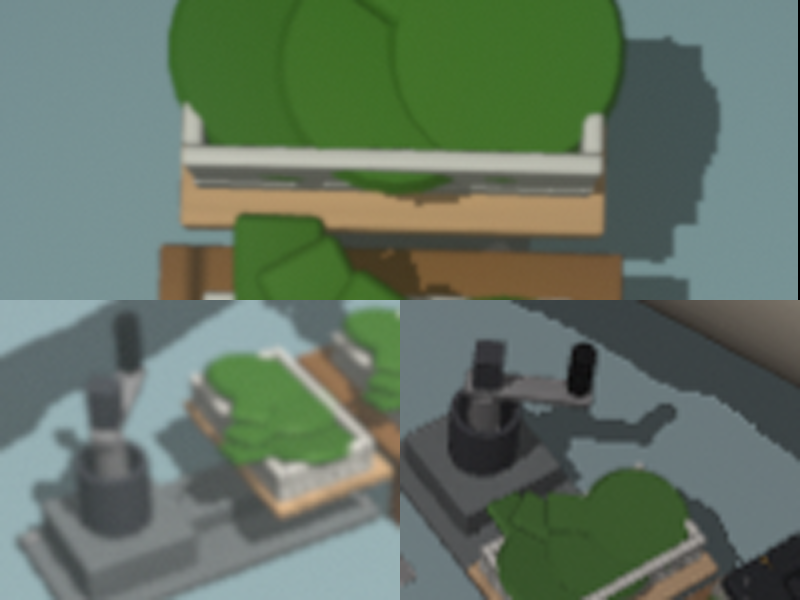

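In the wrist view the platform's far corners are now (181,226) and (605,234), and the riser's near corners are (160,245) and (622,256). The platform looks about 1.5 mm low. I'll check that to subpixel precision and check that the crank is still seated.

Run:
```python
from h import *
s=eyes.calibration("scene");d=eyes.calibration("side")
print("handle top",tri([(s,(315.4,147.1)),(d,(221.1,129.1))]),"boss top",tri([(s,(292.1,146.1)),(d,(215.4,145.1))]))
print("expect px",proj(s,[.53,.145,.185]),proj(d,[.53,.145,.185]))
def sub(im,y,x0,w=7):
    r=cv2.resize(im[y:y+1,x0-w:x0+w+1].mean(axis=0,keepdims=True).astype(np.float32),None,fx=10,fy=1,interpolation=cv2.INTER_CUBIC)
    r=r[0]; e=np.abs(np.gradient(cv2.GaussianBlur(r,(1,9),0),axis=0)).sum(1); k=e[15:-15].argmax()+15
    ww=e[k-12:k+13]; k=(np.arange(k-12,k+13)*ww).sum()/ww.sum(); return x0-w+(k+.5)/10-.5
c=dict(eyes.calibration("wrist"))
from scipy.optimize import brentq
for nm,pl,rs in (("g1",(range(110,115),185,320),(range(124,130),175,329)),("k1",(range(104,110),182,323),(range(124,130),175,329))):
    c["pose"]=np.load(nm+".npy");im=cv2.imread(f"pics/{nm}.png").astype(np.float32)
    for (rows,a,b),L in ((pl,.175),(rs,.19)):
        z=[]
        for y in rows:
            l,r=sub(im,y,a),sub(im,y,b)
            z.append(brentq(lambda z:np.linalg.norm(onz(c,(l,y),z)-onz(c,(r,y),z))-L,-.1,.25))
        print(nm,L,round(l,2),round(r,2),np.round(z,4),np.median(z))
```

```text
handle top (array([0.57773576, 0.20299533, 0.1963887 ]), [np.float64(0.000125849500209603), np.float64(0.00012584950020966344)]) boss top (array([0.52874066, 0.14718904, 0.18662321]), [np.float64(0.0010400771126531942), np.float64(0.0010400771126531877)])
expect px [291.64880142 147.2791997 ] [215.87064808 145.52737154]
g1 0.175 184.79 319.89 [0.0526 0.0526 0.0526 0.0528 0.0524] 0.05256798451621186
g1 0.19 174.1 329.27 [0.0745 0.0752 0.0755 0.0754 0.0745 0.0744] 0.07487280291187835
k1 0.175 181.87 322.81 [0.0714 0.0713 0.0715 0.0714 0.0715 0.0715] 0.07144845883615532
k1 0.19 174.98 329.2 [0.0739 0.0744 0.0748 0.0748 0.0747 0.0743] 0.07452483041170394
```

The crank is still seated, since the handle top is at z = 0.196. The platform has risen about 18.9 mm and is still 2–3 mm low. The handle seems to have swung back by the play, so I'll look before regripping.

Run:
```python
from h import *
robot.movel([.72,.15,.33],feed=.3)
P,R=look([.555,.17,.197],.24,1.571)
robot.goto(P,R);robot.wait(.1)
c=eyes.calibration("wrist");im=eyes.capture("wrist");np.save("m.npy",c["pose"]);cv2.imwrite("pics/m.png",im)
print(P,robot.sense()["time_s"])
for t in (.69,.86): print(proj(c,hp(t,.197)))
print(proj(c,[.53,.1451,.185]))
cv2.imwrite("pics/mb.png",cv2.resize(im[100:300,155:355],None,fx=3,fy=3,interpolation=cv2.INTER_CUBIC))
```

```text
[0.57802616 0.16960469 0.23077512] 41.4417
[285.43679782 236.20751476]
[297.23270611 224.60830155]
[224.78929316 162.86435412]
```

View pics/mb.png

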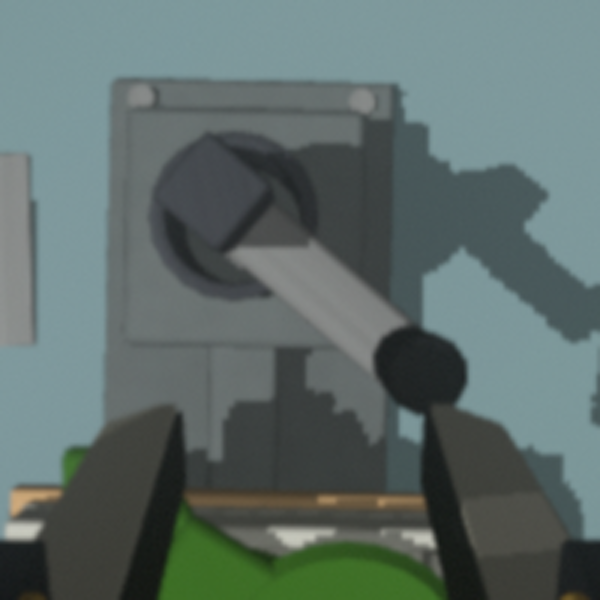

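The handle top is at crop (424,372), which is pixel (296,224). That matches heading 0.86–0.87, so the crank swung back inside its play, and the boss is still centred. I'll regrip there and wind on about 2.2 mm.

Run:
```python
from h import *
p=robot.sense()["tcp_pos"];robot.movel(p+[0,0,.05],feed=.2)
h=.865
robot.goto(hp(h,.26),down(A))
print(robot.movel(hp(h),feed=.1,max_force=8),robot.sense()["tcp_pos"])
robot.command_gripper(0,force=12);s=robot.sense();f0=s["ft_force"];print(s["opening"],s["grip_force"])
for t,s in wind(h,h-.14): print(round(t,2),(s["ft_force"]-f0).round(1))
robot.command_gripper(.5);robot.wait(.2)
p=robot.sense()["tcp_pos"];robot.movel(p+[0,0,.09],feed=.15)
P,R=look([.846,.145,.075],.38,1.571)
robot.movel([.66,.17,.31],feed=.3);robot.goto(P,R);robot.wait(.3)
c=eyes.calibration("wrist");im=eyes.capture("wrist");np.save("k2.npy",c["pose"]);cv2.imwrite("pics/k2.png",im)
sd=eyes.capture("side");cv2.imwrite("pics/sd6.png",sd);sc=eyes.capture("scene");cv2.imwrite("pics/sc6.png",sc)
print(robot.sense()["time_s"])
r=lambda a,k:cv2.resize(a,None,fx=k,fy=k,interpolation=cv2.INTER_CUBIC)
o=np.zeros((600,800,3),np.uint8);o[:300,:798]=r(im[39:139,122:388],3);o[300:,:400]=r(sd[125:200,190:290],4);o[300:,400:]=r(sc[135:210,270:370],4)
cv2.imwrite("pics/kk.png",o)
def sub(im,y,x0,w=7):
    r=cv2.resize(im[y:y+1,x0-w:x0+w+1],None,fx=10,fy=1,interpolation=cv2.INTER_CUBIC)[0]
    e=np.abs(np.gradient(cv2.GaussianBlur(r,(1,9),0),axis=0)).sum(1); k=e[15:-15].argmax()+15
    ww=e[k-12:k+13]; k=(np.arange(k-12,k+13)*ww).sum()/ww.sum(); return x0-w+(k+.5)/10-.5
from scipy.optimize import brentq
im=im.astype(np.float32)
for rows,a,b,L in ((range(102,108),182,323,.175),(range(124,130),175,329,.19)):
    z=[]
    for y in rows:
        l,q=sub(im,y,a),sub(im,y,b); z.append(brentq(lambda z:np.linalg.norm(onz(c,(l,y),z)-onz(c,(q,y),z))-L,-.1,.25))
    print(L,round(l,2),round(q,2),np.median(z))
```

```text
False [0.57901732 0.20244129 0.16459998]
0.2266535570295939 12.0009183883667
0.68 [0.1 2.9 3.3]
0.5 [0.1 4.4 5.4]
0.32 [0.9 3.8 5. ]
0.14 [2.3 2.5 5.6]
48.675
0.175 181.13 323.28 0.07437226982812768
0.19 174.87 329.22 0.0742056436028317
```

View pics/kk.png

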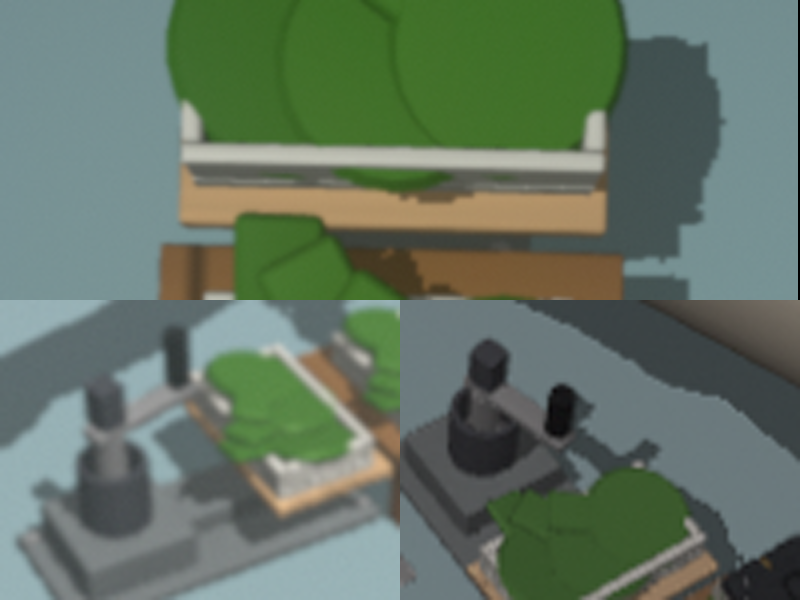

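Width measurement now puts the platform's far edge and the riser's near edge within 0.2 mm of each other. The crank is released and seated, and the gripper is clear.

```bash
python3 -c "
from h import *
print(sign_off())"
```

```text
the job is handed in; nothing more can be done
None
```

The job is handed in, with no verdict returned: I felt the crank home with light force before any winding, wound the platform to within about 0.2 mm of the riser by my last wrist-camera measurement (earlier cruder ones differed by up to 3 mm), and left it released and seated with the arm clear.

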